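# Fetch the polish tin from behind the goblet

### The job

The blue-lidded tin of silver polish stands behind the silver goblet in the rack. Lift the goblet out first and stand it in the middle of the square dark green pad, then take out the blue-lidded tin and stand it in the middle of the round cork mat. Keep both upright and set them down gently, without dropping them.

Things in the scene. Friction and masses are not known exactly. Their poses are not given: they have to be found in the camera images.
- goblet: Silver goblet, 106 mm tall, 0.26 kg: foot 54 mm across, thin stem, open cup with an upright wall 54 mm across from 66 mm up to the rim: grip there. Stands at the robot's end of one of 3 lanes (70 mm apart) of a fixed wooden rack; jars up to 70 mm tall stand in the others. Origin: centre of the foot's underside, z up; at the start x points level along the lane, away from the robot, to the blue tin.
- blue_tin: Metal tin, blue lid, 50 mm across, 45 mm tall, 0.13 kg, behind the goblet (axes 57 mm apart). Lane 62 mm wide, floor 10 mm over the bench, 8 mm walls as high as the lid: grip it from above, fingers closing along the lane, once the goblet is gone; 70 mm beyond its axis is an 8 mm lip. Not the red or yellow tin. Origin: centre of underside, z up; x at the start along the lane, as the goblet's.
- cork_mat: Round dark brown cork mat, 130 mm across, 5 mm thick, fixed flat on the bench to one side of the rack (left or right); where the tin goes. Origin: centre of its underside, so its top is 5 mm above the origin.
- rubber_pad: Square dark green rubber pad, 130 x 130 mm, 5 mm thick, fixed flat on the bench on the other side of the rack; where the goblet goes. Origin: centre of its underside, so its top is 5 mm above the origin.
Things that resemble listed ones, but are neither listed nor needed, are in the scene too. Leave any turquoise look-alike of the blue_tin alone.

How it is judged:
By the outcome, as a careful person would: the job done as asked, in the order asked, and still so for the second after the job is handed in, with the robot touching nothing.
It also fails if it takes over 64 s, if anything falls off the work surface, if the arm or the gripper's body presses on something with over 40 N, if the wrist force passes 120 N, or if a joint passes its speed limit or range.

### The arm

A 6-joint arm with a two-finger parallel gripper is mounted at the origin on the work surface. World frame = base frame: x ahead of the robot, y to its left, z up, the work surface at z = 0. Lengths are in m, angles in rad, forces in N, time in s.
With the tool pointing down it reaches from about 0.375 to 0.9 m from the base axis. Payload 3.1 kg.
Tool frame: the origin (TCP) lies on the front face of the gripper's body, between the roots of the fingers; the fingertips stand 70 mm ahead of it and the grasp point (between the pads) lies 51 mm ahead of it; z points along the fingers, y is the line along which they close (so a half turn about z gives the same grasp; the last joint's range is limited). The gripper opens to 87 mm and grips with 3 to 60 N. Pads are 19 mm wide; open, the fingers measure 117 mm over their backs; the gripper's body (75 mm by 190 mm) begins 51 mm behind the grasp point.
Start: joints at [0.932, 0.527, 1.433, -0, 1.181, -0.178], TCP at [0.277, 0.56, 0.292] pointing down, gripper open.
Joint ranges: [-3.08, 3.08], [-0.75, 2.2], [0.22, 2.44], [-1.43, 4.57], [0, 2.65], [-2.85, 2.85]. Speed limits (rad/s): [2.79, 2.79, 3.14, 3.14, 3.14, 3.14].

### API

Orientations are given as a unit quaternion [x, y, z, w].
In Python, from rig import robot, cams, ticket gives the robot as it stands. The module is installed in compiled form; this text tells all that it offers.
- The arm moves only by the shell command python3 -m crank 'ROWS' [FORCE]. ROWS is JSON, a list of rows, each a list of 7 numbers: the shift along the tool's x, y, z in cm, then the turn, a rotation vector about the tool's x, y, z in rad, then the closure, from 0 (fully open) to 1 (shut). A call has 1 to 5 rows; each row shifts and turns the commanded pose from where the row before left it, along the tool's axes as they then stand; what a row does not reach is not made up. A row lasts 1/8 s, in which the tool goes at most 62.5 mm and 10.7 degrees, less where a joint would pass 70% of its speed; a pose out of reach is approached as far as the arm can. A call is refused whole if a number of a shift passes 6.25 or a number of a turn 0.188, either way. A call with a gripper value outside its range is refused whole. The fingers move at their own pace and stop on an object; FORCE is the grip in N (left out, the last holds). Time passes only in rows, so rows that do not move let the fingers close. It gives the time, the measured TCP pose, the force, the opening and the grip force at its end, in the units of the state.
- robot.get_obs(): the state, without advancing time (a new reading comes with each control period).
- cams.camera(name): name is "side" or "top" or "wrist"; returns the picture (400x640x3 uint8, red, green, blue); there is no depth.
- cams.camera_info(name): a dict with "intrinsics" (3x3 intrinsics, pixels), "pose" (4x4, takes a point from camera to world coordinates). Camera axes: x right, y down, z forward; pixel columns grow to the right and rows downward; lengths in m; the calibration is good to about 2 mm. The wrist camera is an equidistant fisheye: a pixel r from the principal point sees the ray r / f radians off the axis. A picture is of the moment at which its call begins: read the wrist's pose just before it. camera_info takes no time and is no camera call; for the wrist camera it gives the pose at the moment of the call.
- ticket.hand_in(): hands the job in; it is judged then, once.
The state is a dict: "time": time; "q": joint angles; "joint_velocities": joint speeds; "joint_torque": joint torques, N m; "position": TCP position; "tool_rot": TCP orientation; "ft_force": force on the tool from outside, world axes, zero at the start; "moment": the same for the moment, N m; "grip_width": finger opening in m; "grip_force": force on a finger pad.
Only numpy, scipy, OpenCV 4.12 (cv2) and the standard library are available. Lean on these libraries where they do the work, as an engineer would, in place of code of your own. Each camera call takes 0.05 s, during which the arm holds its last target. There are 200 camera calls.

## Working session

There is one attempt and no reset: what is moved stays moved. The work goes in short steps, Python scripts to look and compute and a shell command to move; the robot and the scene stay as the last step left them, time stands still between calls to the robot, and variables do not carry over. Pictures are saved under pics/ and viewed, at most 10 in all, crops included, and the job is handed in when it is done.

```bash
mkdir -p pics; python3 - <<'E'
from rig import robot,cams
import cv2,numpy as np
np.set_printoptions(precision=4,suppress=True)
o=robot.get_obs();print(o)
for n in("top","side"):
    i=cams.camera_info(n);print(n,i["intrinsics"],i["pose"])
    cv2.imwrite(f"pics/{n}0.png",cams.camera(n)[:,:,::-1])
E
```

```text
{'time': 0.0, 'q': array([ 0.9325,  0.5285,  1.4339,  0.    ,  1.1814, -0.1785]), 'joint_velocities': array([-0.0008,  0.0008, -0.0003, -0.0005,  0.0004,  0.0005]), 'joint_torque': array([ -0.    , -44.0034, -17.6597,   0.0633,   0.0581,  -0.0002]), 'position': array([0.277 , 0.5596, 0.2913]), 'tool_rot': array([ 0.2279,  0.9737, -0.001 , -0.0004]), 'ft_force': array([-0.2227, -0.1066,  0.0767]), 'moment': array([ 0.0127, -0.0369,  0.061 ]), 'grip_force': 0.0, 'grip_width': 0.08682690061848182}
top [[408.653    0.     318.6464]
 [  0.     408.653  199.0579]
 [  0.       0.       1.    ]] [[-0.0043 -0.9908  0.1349  0.3599]
 [-0.9999  0.0025 -0.0133  0.0013]
 [ 0.0128 -0.135  -0.9908  1.1088]
 [ 0.      0.      0.      1.    ]]
side [[520.9404   0.     314.6087]
 [  0.     520.9404 196.7228]
 [  0.       0.       1.    ]] [[ 0.801  -0.402   0.4436 -0.0254]
 [-0.5986 -0.5507  0.5818 -0.676 ]
 [ 0.0104 -0.7316 -0.6817  0.88  ]
 [ 0.      0.      0.      1.    ]]
```

View pics/top0.png

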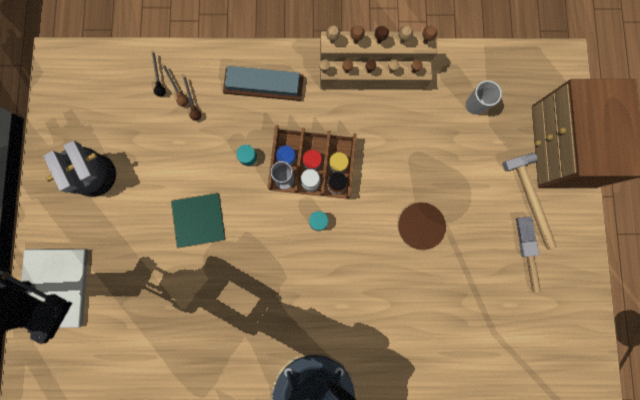

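View pics/side0.png

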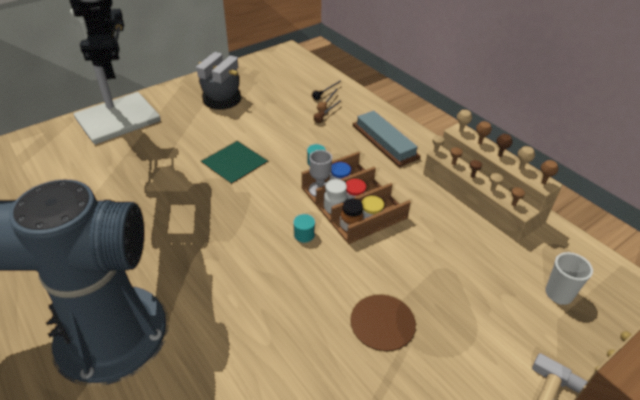

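The top view shows the goblet at about (282,175) and the blue lid at about (286,155). The pad is near (199,220), the cork mat near (422,226), and turquoise look-alikes stand at (247,155) and (319,221). I'll enlarge both views.

```bash
cat > h.py <<'E'
import cv2,numpy as np
from rig import robot,cams
np.set_printoptions(precision=4,suppress=True)
def world(n,u,v,z):
    i=cams.camera_info(n);K=i["intrinsics"];P=i["pose"]
    d=P[:3,:3]@np.linalg.solve(K,[u,v,1.]);t=P[:3,3]
    return t+d*(z-t[2])/d[2]
def pix(n,p):
    i=cams.camera_info(n);P=i["pose"];c=P[:3,:3].T@(np.array(p)-P[:3,3]);c=i["intrinsics"]@c
    return c[:2]/c[2]
E
python3 - <<'E'
from h import *
t=cv2.imread("pics/top0.png");s=cv2.imread("pics/side0.png")
a=cv2.resize(t[120:205,235:365],None,fx=6,fy=6,interpolation=cv2.INTER_CUBIC)
b=cv2.resize(s[135:245,290:420],None,fx=5,fy=5,interpolation=cv2.INTER_CUBIC)
cv2.imwrite("pics/tc.png",a);cv2.imwrite("pics/sc.png",b)
hsv=cv2.cvtColor(t,cv2.COLOR_BGR2HSV)
for n,bx,lo,hi,z in(("pad",(165,185,235,255),(65,60,20),(100,255,140),.005),("mat",(390,195,455,260),(0,110,30),(14,255,120),.005),("blue",(270,140,300,168),(105,150,60),(130,255,255),.055)):
    x0,y0,x1,y1=bx;m=cv2.inRange(hsv[y0:y1,x0:x1],lo,hi)
    c=max(cv2.findContours(m,0,2)[0],key=cv2.contourArea);r=cv2.minAreaRect(c);M=cv2.moments(m,True)
    u,v=M["m10"]/M["m00"]+x0,M["m01"]/M["m00"]+y0
    print(n,r,M["m00"],u,v,world("top",u,v,z), (np.linalg.norm(world("top",u+r[1][0]/2,v,z)-world("top",u-r[1][0]/2,v,z))))
E
```

```text
pad ((32.60115051269531, 34.90751647949219), (46.52949905395508, 48.05007553100586), 81.25383758544922) 2190.0 197.69132420091324 219.90045662100457 [0.4543 0.313  0.005 ] 0.1250305050130515
mat ((31.5, 31.0), (46.0, 47.0), 90.0) 1737.0 421.6390328151986 225.70005757052388 [ 0.4366 -0.2924  0.005 ] 0.12511467585719654
blue ((15.481651306152344, 13.394495964050293), (18.3902645111084, 15.037873268127441), 16.699243545532227) 236.0 285.2542372881356 153.77542372881356 [0.6243 0.0748 0.055 ] 0.048497228237931254
```

View pics/tc.png

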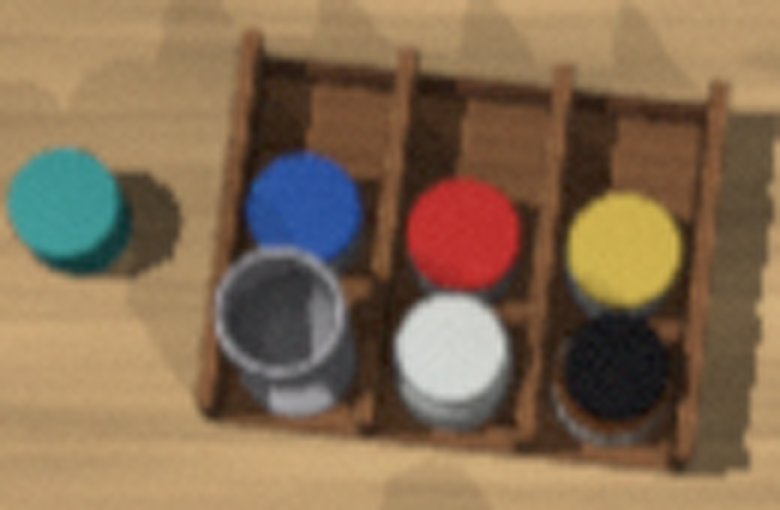

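View pics/sc.png

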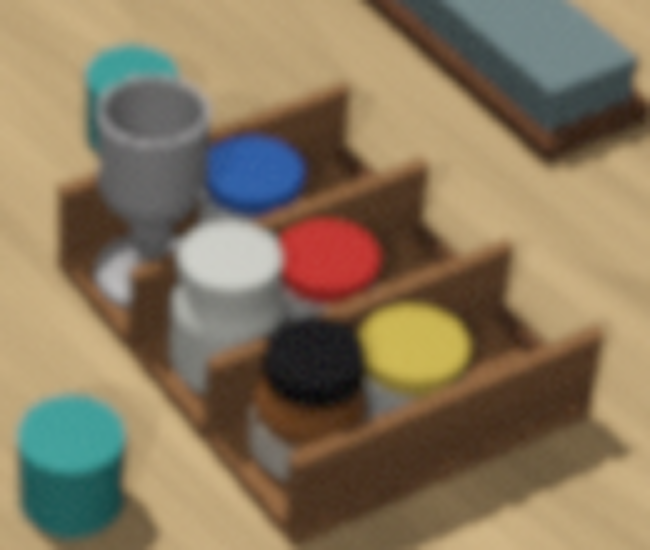

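The top crop shows the goblet rim centred at crop (281,312) and the blue lid at (304,209). The side crop shows the rim at (154,112) and the lid at (254,172). Next I'll compare the two views and find the lane direction.

```bash
python3 - <<'E'
from h import *
T=lambda x,y,z:world("top",235+(x+.5)/6-.5,120+(y+.5)/6-.5,z)
S=lambda x,y,z:world("side",290+(x+.5)/5-.5,135+(y+.5)/5-.5,z)
g=[T(281,312,.116),S(154,112,.116)];b=[T(304,209,.055),S(254,172,.055)]
print("gob",g,"\nblue",b,[np.linalg.norm((p-q)[:2]) for p,q in zip(b,g)])
r=T(464,234,.055);y=T(624,250,.055);print("red,yel",r,y)
for p,q in((b[0],g[0]),(b[1],g[1])): d=p-q;print("lane yaw",np.degrees(np.arctan2(d[1],d[0])))
for a,c in(((250,35),(207,410)),((407,52),(368,430)),((563,68),(525,440)),((720,88),(680,460))):
    d=T(*a,.055)-T(*c,.055);print("wall",T(*a,.055),T(*c,.055),np.degrees(np.arctan2(d[1],d[0])),np.linalg.norm(d))
# pad corners at side image check
for p in((.4543,.313,.005),(.4366,-.2924,.005)):print(pix("side",p))
o=robot.get_obs();from scipy.spatial.transform import Rotation as R
print(R.from_quat(o["tool_rot"]).as_matrix())
E
```

```text
gob [array([0.5639, 0.0797, 0.116 ]), array([0.5645, 0.0775, 0.116 ])] 
blue [array([0.6225, 0.0748, 0.055 ]), array([0.6229, 0.071 , 0.055 ])] [np.float64(0.05886782237953251), np.float64(0.058753109655054786)]
red,yel [0.6112 0.0045 0.055 ] [ 0.6039 -0.0658  0.055 ]
lane yaw -4.790657703907787
lane yaw -6.3535576728645005
wall [0.7017 0.0993 0.055 ] [0.5331 0.1163 0.055 ] -5.767254524560776 0.16951554440498692
wall [0.6939 0.0296 0.055 ] [0.5241 0.0464 0.055 ] -5.6376546859256 0.17062132392201243
wall [ 0.6866 -0.0396  0.055 ] [ 0.5196 -0.0219  0.055 ] -6.078242130297446 0.16793650094688403
wall [ 0.6774 -0.1093  0.055 ] [ 0.5106 -0.0892  0.055 ] -6.874331493703752 0.1679579660843938
[233.024  160.1272]
[381.3749 320.3678]
[[-0.8961  0.4438 -0.0012]
 [ 0.4438  0.8961 -0.0016]
 [ 0.0003 -0.0019 -1.    ]]
```

The two views agree. The lane yaw is about -6°, the goblet is at (0.564, 0.079) and the tin at about (0.622, 0.073). I'll turn the tool so its y runs along the lane, about 1.215 rad around tool z.

```bash
cat >> h.py <<'E'
from scipy.spatial.transform import Rotation as R
def go(x,y,z,yaw=None):
    "print remaining shift (cm, tool axes) to TCP target, and turn about tool z to bring tool y to yaw (deg)"
    o=robot.get_obs();M=R.from_quat(o["tool_rot"]).as_matrix()
    a=np.degrees(np.arctan2(M[1,1],M[0,1]))
    print("t",round(o["time"],2),"pos",o["position"],"shift cm",M.T@(np.array([x,y,z])-o["position"])*100,"yaw",round(a,2),"turn",None if yaw is None else np.radians(a-yaw),"tilt",M[:,2],"F",o["ft_force"],"w",o["grip_width"],"g",o["grip_force"])
E
python3 -m crank '[[0,0,0,0,0,0.175,0],[0,0,0,0,0,0.175,0],[0,0,0,0,0,0.175,0],[0,0,0,0,0,0.175,0],[0,0,0,0,0,0.175,0]]'
python3 -m crank '[[0,0,0,0,0,0.175,0],[0,0,0,0,0,0.165,0],[0,0,0,0,0,0,0]]'
python3 -c "from h import *;go(.564,.0787,.25,-6)"
```

```text
time: 0.72
position: [0.2771, 0.5598, 0.2917]
tool_rot: [0.621, 0.784, -0.001, 0.0]
ft_force: [-0.1, 0.8, -0.1]
grip_width: 0.087
grip_force: 0.0
time: 1.1
position: [0.2771, 0.5599, 0.2917]
tool_rot: [0.742, 0.67, -0.001, 0.0]
ft_force: [-0.6, 0.2, -0.5]
grip_width: 0.087
grip_force: 0.0
t 1.1 pos [0.2771 0.5599 0.2917] shift cm [-44.9377  33.4421   4.1988] yaw -5.85 turn 0.0026311411065125627 tilt [-0.0007 -0.0009 -1.    ] F [-0.618   0.2122 -0.4885] w 0.08698757964336719 g 0.0
```

Tracking is accurate. I'll translate to above the goblet at z = 0.25.

```bash

python3 -m crank '[[-4.5,3.34,0,0,0,0,0],[-4.5,3.34,0,0,0,0,0],[-4.5,3.34,0,0,0,0,0],[-4.5,3.34,0,0,0,0,0],[-4.5,3.34,0,0,0,0,0]]'>/dev/null
python3 -m crank '[[-4.5,3.34,0,0,0,0,0],[-4.5,3.34,0,0,0,0,0],[-4.5,3.34,0,0,0,0,0],[-4.5,3.34,2,0,0,0,0],[-4.5,3.34,2,0,0,0,0]]'>/dev/null
python3 -m crank '[[0,0,0,0,0,0,0],[0,0,0,0,0,0,0]]' >/dev/null
python3 - <<'E'
from h import *
go(.564,.0787,.148,-6)
i=cams.camera_info("wrist");im=cams.camera("wrist");cv2.imwrite("pics/w1.png",im[:,:,::-1])
print(i)
K=i["intrinsics"];P=i["pose"]
for n,p in(("gob",(.564,.0787,.116)),("tin",(.621,.0727,.055))):
    c=P[:3,:3].T@(np.array(p)-P[:3,3]);th=np.arctan2(np.hypot(*c[:2]),c[2]);print(n,K[:2,2]+K[0,0]*th*c[:2]/np.hypot(*c[:2]))
E
```

```text
t 2.6 pos [0.5623 0.0779 0.2519] shift cm [ 0.0878  0.1808 10.3916] yaw -5.91 turn 0.0014852410017530452 tilt [-0.0016  0.0006 -1.    ] F [-0.1689  0.0066  0.1013] w 0.08700592285792387 g 0.0
{'intrinsics': array([[309.7069,   0.    , 316.4607],
       [  0.    , 309.7069, 198.2865],
       [  0.    ,   0.    ,   1.    ]]), 'pose': array([[ 0.9946, -0.0996, -0.0284,  0.5702],
       [-0.1035, -0.9595, -0.2619,  0.15  ],
       [-0.0012,  0.2635, -0.9647,  0.3457],
       [ 0.    ,  0.    ,  0.    ,  1.    ]])}
gob [318.3924 209.1999]
tin [376.6381 190.6064]
```

View pics/w1.png

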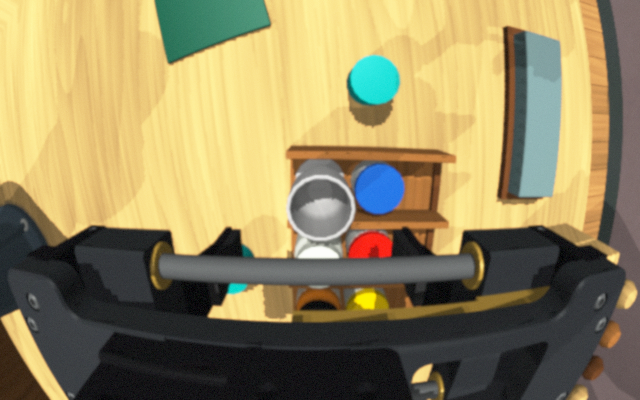

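The wrist view shows the rim at about (321,207) and the blue lid at (379,188), within 2 mm of the prediction. I'll nudge across and descend around the cup.

```bash

python3 -m crank '[[0.24,0.25,2.6,0,0,0,0],[0,0,2.6,0,0,0,0],[0,0,2.6,0,0,0,0],[0,0,2.6,0,0,0,0],[0,0,0,0,0,0,0]]'
python3 -c "from h import *;go(.565,.080,.148,-6)"
```

```text
time: 3.28
position: [0.5637, 0.0816, 0.1473]
tool_rot: [0.742, 0.671, -0.001, -0.002]
ft_force: [0.1, -0.2, 0.5]
grip_width: 0.087
grip_force: 0.0
t 3.27 pos [0.5637 0.0816 0.1473] shift cm [-0.1478  0.143  -0.0744] yaw -5.78 turn 0.0037926605373122288 tilt [-0.0041  0.0003 -1.    ] F [ 0.0501 -0.2063  0.5362] w 0.08700810967098391 g 0.0
```

```bash

python3 -m crank '[[-0.15,0.14,0,0,0.004,0,0],[0,0,0,0,0,0,0.25],[0,0,0,0,0,0,0.35],[0,0,0,0,0,0,0.45],[0,0,0,0,0,0,0.6]]' 18
python3 -m crank '[[0,0,0,0,0,0,0.6],[0,0,0,0,0,0,0.6],[0,0,0,0,0,0,0.6]]' 18
python3 -c "from h import *;go(.565,.080,.148,-6)"
```

```text
time: 3.9
position: [0.5668, 0.0783, 0.1484]
tool_rot: [0.743, 0.669, 0.002, -0.001]
ft_force: [-0.9, 0.4, 1.0]
grip_width: 0.0549
grip_force: 0.6
time: 4.28
position: [0.5664, 0.0784, 0.1483]
tool_rot: [0.743, 0.669, 0.001, -0.002]
ft_force: [-2.0, 0.0, 3.2]
grip_width: 0.0512
grip_force: 19.2
t 4.28 pos [0.5664 0.0784 0.1483] shift cm [ 0.1481 -0.1558  0.0344] yaw -5.96 turn 0.0007552226824933705 tilt [-0.0005  0.004  -1.    ] F [-2.0424  0.0191  3.2287] w 0.051247457615903894 g 19.198189638754837
```

The goblet is held. The width fell from 54.9 to 51.2 mm as the force built, which is pad compliance. Lifting it straight up.

```bash

python3 -m crank '[[0,0,-0.5,0,0,0,0.6],[0,0,-1.5,0,0,0,0.6],[0,0,-2.5,0,0,0,0.6],[0,0,-3,0,0,0,0.6],[0,0,-3,0,0,0,0.6]]' 20
python3 -m crank '[[0,0,-1.5,0,0,0,0.6],[0,0,0,0,0,0,0.6]]'
python3 -c "from h import *;go(.454,.313,.27,-6)
cv2.imwrite('pics/s2.png',cv2.resize(cams.camera('side')[60:260,190:430,::-1],None,fx=3,fy=3))"
```

```text
time: 4.9
position: [0.5668, 0.0779, 0.2548]
tool_rot: [0.743, 0.669, 0.002, -0.001]
ft_force: [-0.0, -0.2, -2.7]
grip_width: 0.051
grip_force: 20.8
time: 5.15
position: [0.5673, 0.0778, 0.2695]
tool_rot: [0.743, 0.669, 0.003, -0.0]
ft_force: [0.6, 0.5, -2.5]
grip_width: 0.0513
grip_force: 20.8
t 5.15 pos [0.5673 0.0778 0.2695] shift cm [ 22.2152 -13.7069   0.0008] yaw -5.96 turn 0.0006917382135419191 tilt [ 0.0034  0.0038 -1.    ] F [ 0.5703  0.5196 -2.5459] w 0.051343371211846706 g 20.765581266839696
```

View pics/s2.png

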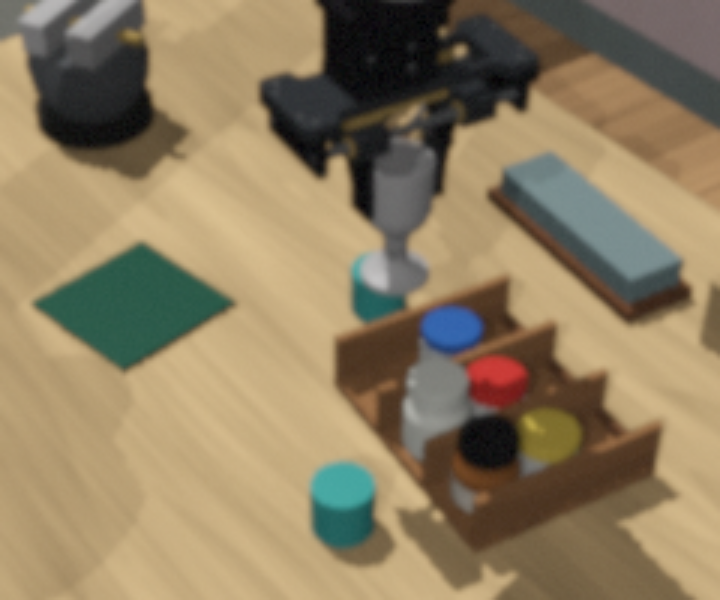

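The goblet hangs upright, clear of the rack, with a weight reading of 2.5 N. The pad corners are at crop (142,243), (235,303), (125,370) and (35,303), and the blue lid, now unobstructed, is at (452,328). Carrying it to the pad.

```bash

python3 -m crank '[[1.8,-1.1,0,0,0,0,0.6],[3.4,-2.1,0,0,0,0,0.6],[4.4,-2.7,0,0,0,0,0.6],[4.4,-2.7,0,0,0,0,0.6],[4,-2.5,0,0,0,0,0.6]]'>/dev/null
python3 -m crank '[[2.8,-1.7,0,0,0,0,0.6],[1.4,-0.9,0,0,0,0,0.6],[0,0,0,0,0,0,0.6],[0,0,0,0,0,0,0.6]]'
python3 - <<'E'
from h import *
S=lambda x,y,z:world("side",190+(x+.5)/3-.5,60+(y+.5)/3-.5,z)
print("foot",S(394,271,.132),"lid",S(452,328,.055),"pad",np.mean([S(*p,.005) for p in((142,243),(235,303),(125,370),(35,303))],0))
go(.454,.313,.1435,-6)
E
```

```text
time: 6.32
position: [0.4538, 0.3122, 0.2688]
tool_rot: [0.743, 0.669, 0.001, -0.001]
ft_force: [0.7, -0.2, -1.9]
grip_width: 0.0509
grip_force: 20.8
foot [0.5691 0.0816 0.132 ] lid [0.6228 0.0711 0.055 ] pad [0.4561 0.3084 0.005 ]
t 6.33 pos [0.4538 0.3122 0.2688] shift cm [ 0.0428  0.0121 12.5325] yaw -6.0 turn 7.681835116917141e-05 tilt [ 0.0001  0.0033 -1.    ] F [ 0.7144 -0.2204 -1.9065] w 0.050913345496040284 g 20.84090487577506
```

```bash

python3 -m crank '[[-0.3,0,1.5,0,0,0,0.6],[0,0,3,0,0,0,0.6],[0,0,3,0,0,0,0.6],[0,0,2.5,0,0,0,0.6],[0,0,1.2,0,0,0,0.6]]'>/dev/null
python3 -m crank '[[0,0,0.5,0,0,0,0.6],[0,0,0.3,0,0,0,0.6],[0,0,0,0,0,0,0.6]]'
python3 -m crank '[[0,0,0.2,0,0,0,0.6],[0,0,0,0,0,0,0.6]]'
python3 -m crank '[[0,0,0.1,0,0,0,0.6],[0,0,0,0,0,0,0.6]]'
python3 -c "from h import *;go(.454,.31,.1435,-6)"
```

```text
time: 7.32
position: [0.4536, 0.3105, 0.1497]
tool_rot: [0.743, 0.669, 0.002, -0.001]
ft_force: [-0.3, -1.0, -2.7]
grip_width: 0.0509
grip_force: 20.8
time: 7.58
position: [0.4533, 0.3105, 0.1474]
tool_rot: [0.743, 0.669, 0.002, -0.001]
ft_force: [0.1, -0.8, -2.4]
grip_width: 0.0511
grip_force: 20.8
time: 7.82
position: [0.4532, 0.3104, 0.1461]
tool_rot: [0.743, 0.669, 0.001, -0.001]
ft_force: [-0.0, -0.3, -3.4]
grip_width: 0.0511
grip_force: 20.8
t 7.83 pos [0.4532 0.3104 0.1461] shift cm [-0.0327  0.084   0.2606] yaw -5.95 turn 0.0008222219135283186 tilt [ 0.0003  0.0039 -1.    ] F [-0.0091 -0.287  -3.3784] w 0.05109611718339283 g 20.83825217825506
```

```bash

python3 -m crank '[[0,0,0.13,0,0,0,0.6],[0,0,0,0,0,0,0.6]]'
python3 -m crank '[[0,0,0.08,0,0,0,0.6],[0,0,0,0,0,0,0.6]]'
python3 -m crank '[[0,0,0.06,0,0,0,0.6],[0,0,0,0,0,0,0.6]]'
```

```text
time: 8.07
position: [0.4532, 0.3103, 0.1447]
tool_rot: [0.743, 0.669, 0.001, -0.001]
ft_force: [0.3, 0.5, -2.5]
grip_width: 0.0509
grip_force: 20.8
time: 8.32
position: [0.4532, 0.3104, 0.1439]
tool_rot: [0.743, 0.669, 0.001, -0.001]
ft_force: [-0.7, 0.4, -3.8]
grip_width: 0.0512
grip_force: 20.8
time: 8.57
position: [0.4532, 0.3104, 0.1434]
tool_rot: [0.743, 0.669, 0.001, -0.001]
ft_force: [0.0, -0.7, -2.6]
grip_width: 0.0508
grip_force: 20.8
```

```bash

python3 -m crank '[[0,0,0.05,0,0,0,0.6],[0,0,0,0,0,0,0.6]]'|sed -n 2,4p
python3 -m crank '[[0,0,0.05,0,0,0,0.6],[0,0,0,0,0,0,0.6]]'|sed -n 2,4p

```

```text
position: [0.4532, 0.3105, 0.1433]
tool_rot: [0.743, 0.669, 0.002, -0.001]
ft_force: [-1.2, -0.9, 1.9]
position: [0.4532, 0.3105, 0.1432]
tool_rot: [0.743, 0.669, 0.002, -0.001]
ft_force: [-2.1, 0.4, 5.3]
```

The foot is in contact: Fz went from -2.6 to +5.3 N at z = 0.1432. Releasing slowly.

```bash

python3 -m crank '[[0,0,0,0,0,0,0.38],[0,0,0,0,0,0,0.36],[0,0,0,0,0,0,0.3],[0,0,0,0,0,0,0.2],[0,0,0,0,0,0,0]]'
python3 -m crank '[[0,0,0,0,0,0,0],[0,0,0,0,0,0,0],[0,0,-0.8,0,0,0,0],[0,0,-1.5,0,0,0,0],[0,0,-3,0,0,0,0]]'
python3 -m crank '[[0,0,-4,0,0,0,0],[0,0,-3,0,0,0,0],[0,0,0,0,0,0,0]]'
python3 - <<'E'
from h import *
t=cams.camera("top")[:,:,::-1];s=cams.camera("side")[:,:,::-1]
a=cv2.resize(t[130:260,150:300],None,fx=4,fy=4,interpolation=cv2.INTER_CUBIC)
cv2.imwrite("pics/t3.png",np.hstack([a[:, :400],cv2.resize(s[100:230,190:290],None,fx=4,fy=4,interpolation=cv2.INTER_CUBIC)]))
go(.622,.0735,.25,-6)
E
```

```text
time: 9.7
position: [0.4533, 0.3104, 0.1423]
tool_rot: [0.743, 0.669, 0.001, -0.001]
ft_force: [-0.6, 0.1, -0.3]
grip_width: 0.0724
grip_force: 0.0
time: 10.32
position: [0.4528, 0.31, 0.196]
tool_rot: [0.743, 0.669, 0.001, -0.002]
ft_force: [0.0, -0.5, -0.4]
grip_width: 0.087
grip_force: 0.0
time: 10.7
position: [0.4546, 0.3106, 0.2691]
tool_rot: [0.743, 0.669, 0.005, -0.0]
ft_force: [-1.0, -0.1, -0.4]
grip_width: 0.0868
grip_force: 0.0
t 10.8 pos [0.4529 0.3098 0.2659] shift cm [-21.7513  19.2703   1.5118] yaw -5.96 turn 0.0007771871236180785 tilt [ 0.001   0.0042 -1.    ] F [-0.4495 -0.2671 -0.0939] w 0.08669759636221695 g 0.0
```

View pics/t3.png

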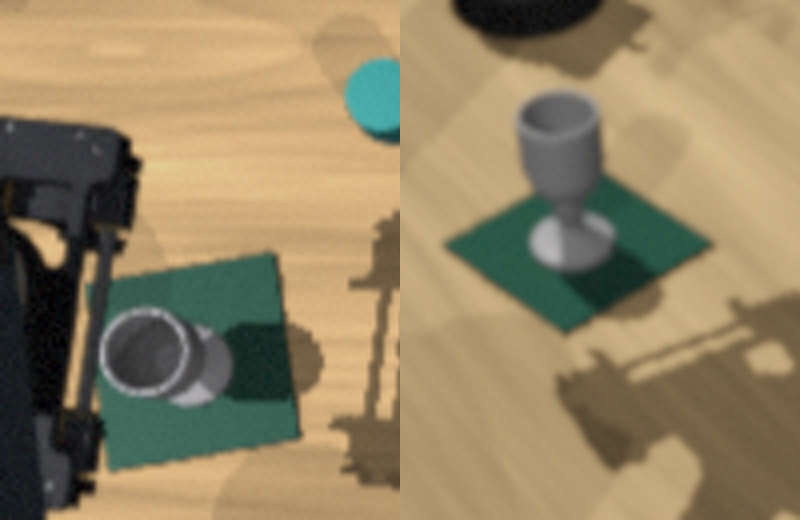

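The goblet stands upright with its foot at (190,362) in the left half, against a pad centre of about (193,361). The side half agrees: foot (572,241), pad centre about (579,245). Now to the tin.

```bash

python3 -m crank '[[-2.5,2.2,0,0,0,0,0],[-4,3.55,0,0,0,0,0],[-4,3.55,0,0,0,0,0],[-4,3.55,0,0,0,0,0],[-4,3.55,0,0,0,0,0]]'>/dev/null
python3 -m crank '[[-2.2,2,1,0,0,0,0],[-1,0.9,3,0,0,0,0],[0,0,3,0,0,0,0],[0,0,0,0,0,0,0],[0,0,0,0,0,0,0]]'
python3 - <<'E'
from h import *
go(.6225,.0735,.091,-6)
i=cams.camera_info("wrist");im=cams.camera("wrist");cv2.imwrite("pics/w2.png",im[60:300,200:520,::-1].repeat(2,0).repeat(2,1))
K=i["intrinsics"];P=i["pose"]
for n,p in(("tin",(.6225,.0735,.055)),):
    c=P[:3,:3].T@(np.array(p)-P[:3,3]);th=np.arctan2(np.hypot(*c[:2]),c[2]);u=K[:2,2]+K[0,0]*th*c[:2]/np.hypot(*c[:2]);print(n,u,(u-[200,60])*2,np.linalg.norm(c))
E
```

```text
time: 12.05
position: [0.6226, 0.0745, 0.1945]
tool_rot: [0.743, 0.669, 0.001, -0.002]
ft_force: [0.3, 0.5, -0.2]
grip_width: 0.0869
grip_force: 0.0
t 12.05 pos [0.6226 0.0745 0.1945] shift cm [-0.142   0.0042 10.3512] yaw -5.94 turn 0.0009626034011629398 tilt [-0.0001  0.004  -1.    ] F [ 0.2559  0.5427 -0.1707] w 0.08690664400509641 g 0.0
tin [316.0785 210.8332] [232.157  301.6663] 0.2446992370228738
```

View pics/w2.png

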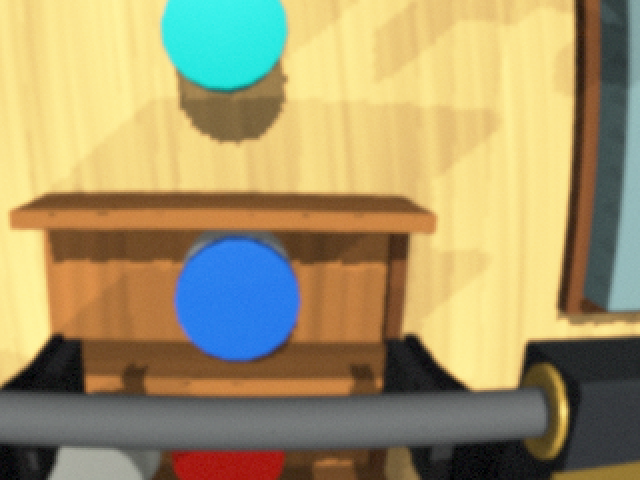

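The blue lid is at (238,298), about 2 mm further along the lane than predicted. The fingers straddle the lid and the lane is clear. Descending.

```bash

python3 -m crank '[[0,0.15,2,0,0,0,0],[0,0,3,0,0,0,0],[0,0,2.5,0,0,0,0],[0,0,1.8,0,0,0,0],[0,0,1,0,0,0,0]]'
python3 -m crank '[[0,0,0,0,0,0,0.2],[0,0,0,0,0,0,0.3],[0,0,0,0,0,0,0.4],[0,0,0,0,0,0,0.5],[0,0,0,0,0,0,0.6]]' 14
python3 -m crank '[[0,0,0,0,0,0,0.65],[0,0,0,0,0,0,0.65],[0,0,0,0,0,0,0.65]]' 14
```

```text
time: 12.72
position: [0.6239, 0.0747, 0.0904]
tool_rot: [0.743, 0.669, 0.001, -0.002]
ft_force: [0.2, -0.9, 0.1]
grip_width: 0.0869
grip_force: 0.0
time: 13.35
position: [0.6243, 0.0746, 0.0921]
tool_rot: [0.743, 0.669, 0.002, -0.001]
ft_force: [-0.3, 0.2, 1.3]
grip_width: 0.0493
grip_force: 14.0
time: 13.72
position: [0.6244, 0.0746, 0.0921]
tool_rot: [0.743, 0.669, 0.002, -0.001]
ft_force: [-0.7, 0.0, 5.1]
grip_width: 0.0496
grip_force: 14.0
```

```bash

python3 -m crank '[[0,0,-0.5,0,0,0,0.65],[0,0,-1.5,0,0,0,0.65],[0,0,-2.5,0,0,0,0.65],[0,0,-3,0,0,0,0.65],[0,0,-3,0,0,0,0.65]]'
python3 -m crank '[[0,0,-2,0,0,0,0.65],[-1.5,-0.6,-1,0,0,0,0.65],[-3,-1.2,0,0,0,0,0.65],[-4.4,-1.7,0,0,0,0,0.65],[-4.4,-1.7,0,0,0,0,0.65]]'
python3 -m crank '[[-4.4,-1.7,0,0,0,0,0.65],[-4.4,-1.7,0,0,0,0,0.65],[-4.4,-1.7,0,0,0,0,0.65],[-4.4,-1.7,0,0,0,0,0.65],[-4,-1.5,0,0,0,0,0.65]]'>/dev/null
python3 -m crank '[[-2.4,-0.9,0,0,0,0,0.65],[-1.2,-0.4,0,0,0,0,0.65],[0,0,0,0,0,0,0.65],[0,0,0,0,0,0,0.65]]'
python3 - <<'E'
from h import *
go(.4366,-.2924,.11,-6)
cv2.imwrite("pics/s4.png",cv2.resize(cams.camera("side")[200:370,290:480,::-1],None,fx=3.5,fy=3.5,interpolation=cv2.INTER_CUBIC))
E
```

```text
time: 14.35
position: [0.624, 0.0742, 0.198]
tool_rot: [0.743, 0.669, 0.002, -0.001]
ft_force: [0.2, 0.8, -1.3]
grip_width: 0.0492
grip_force: 14.0
time: 14.98
position: [0.5569, -0.0544, 0.2258]
tool_rot: [0.743, 0.67, 0.001, -0.002]
ft_force: [-1.1, -0.7, -0.9]
grip_width: 0.05
grip_force: 14.0
time: 16.1
position: [0.437, -0.2925, 0.2249]
tool_rot: [0.743, 0.67, 0.002, -0.002]
ft_force: [0.1, 0.3, -0.5]
grip_width: 0.0495
grip_force: 14.0
t 16.1 pos [ 0.437  -0.2925  0.2249] shift cm [-0.0496 -0.0325 11.4905] yaw -5.92 turn 0.0014594768538128704 tilt [-0.      0.0049 -1.    ] F [ 0.1081  0.3443 -0.5042] w 0.049505345090691134 g 14.000041550025344
```

View pics/s4.png

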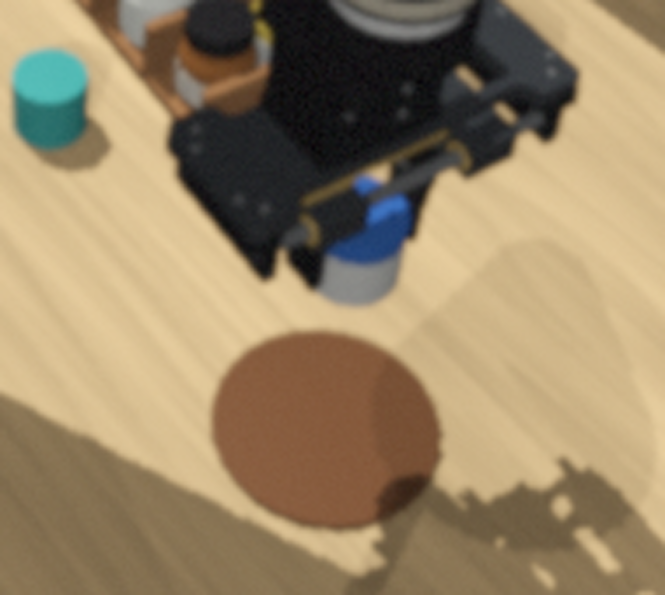

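The tin is held upright above the mat, whose ellipse is centred at crop (327,429). I'll descend partway and compare the side-view mat centre.

```bash

python3 -m crank '[[0,0,2,0,0,0,0.65],[0,0,3,0,0,0,0.65],[0,0,3,0,0,0,0.65],[0,0,2.5,0,0,0,0.65],[0,0,1,0,0,0,0.65]]'>/dev/null
python3 -m crank '[[0,0,0,0,0,0,0.65]]'>/dev/null
python3 -c "
from h import *
go(.4366,-.2924,.087,-6);print(world('side',290+327.5/3.5-.5,200+429.5/3.5-.5,.005))"
```

```text
t 16.9 pos [ 0.4372 -0.2924  0.1097] shift cm [-0.0174 -0.0588  2.2713] yaw -5.9 turn 0.0017559300354394027 tilt [-0.0003  0.0048 -1.    ] F [ 0.977  -0.0222 -1.0206] w 0.049505810731006364 g 13.999831876717508
[ 0.4364 -0.2975  0.005 ]
```

```bash

python3 -m crank '[[-0.15,-0.05,0.8,0,0,0,0.65],[0,0,0.6,0,0,0,0.65],[0,0,0.4,0,0,0,0.65],[0,0,0.2,0,0,0,0.65],[0,0,0,0,0,0,0.65]]'|sed -n 2,4p
python3 -m crank '[[0,0,0.1,0,0,0,0.65],[0,0,0,0,0,0,0.65]]'|sed -n 2,4p
python3 -m crank '[[0,0,0.05,0,0,0,0.65],[0,0,0,0,0,0,0.65]]'|sed -n 2,4p
python3 -m crank '[[0,0,0.05,0,0,0,0.65],[0,0,0,0,0,0,0.65]]'|sed -n 2,4p
```

```text
position: [0.4363, -0.2944, 0.0899]
tool_rot: [0.743, 0.669, 0.001, -0.001]
ft_force: [-1.1, 0.3, -1.8]
position: [0.4364, -0.2944, 0.0891]
tool_rot: [0.743, 0.669, 0.001, -0.001]
ft_force: [0.6, 0.7, -0.6]
position: [0.4364, -0.2944, 0.0885]
tool_rot: [0.743, 0.669, 0.001, -0.001]
ft_force: [0.3, 0.7, -0.9]
position: [0.4363, -0.2944, 0.088]
tool_rot: [0.743, 0.669, 0.001, -0.001]
ft_force: [-0.1, -0.4, -1.8]
```

```bash

python3 -m crank '[[0,0,0.05,0,0,0,0.65],[0,0,0,0,0,0,0.65]]'|sed -n 2,4p
python3 -m crank '[[0,0,0.05,0,0,0,0.65],[0,0,0,0,0,0,0.65]]'|sed -n 2,4p
python3 -m crank '[[0,0,0.03,0,0,0,0.65],[0,0,0,0,0,0,0.65]]'|sed -n 2,4p
```

```text
position: [0.4363, -0.2944, 0.0875]
tool_rot: [0.743, 0.669, 0.001, -0.001]
ft_force: [0.3, 0.5, -0.7]
position: [0.4364, -0.2944, 0.087]
tool_rot: [0.743, 0.669, 0.001, -0.001]
ft_force: [-0.1, -1.0, -1.3]
position: [0.4364, -0.2944, 0.087]
tool_rot: [0.743, 0.669, 0.001, -0.001]
ft_force: [-0.1, 0.5, 3.4]
```

Contact at z = 0.087, as predicted. Releasing and retreating.

```bash

python3 -m crank '[[0,0,0,0,0,0,0.42],[0,0,0,0,0,0,0.4],[0,0,0,0,0,0,0.35],[0,0,0,0,0,0,0.2],[0,0,0,0,0,0,0]]'
python3 -m crank '[[0,0,0,0,0,0,0],[0,0,0,0,0,0,0],[0,0,-0.8,0,0,0,0],[0,0,-2,0,0,0,0],[0,0,-3,0,0,0,0]]'>/dev/null
python3 -m crank '[[0,0,-4,0,0,0,0],[0,0,-4,0,0,0,0],[4,0,-3,0,0,0,0],[4,0,0,0,0,0,0],[4,0,0,0,0,0,0]]' >/dev/null
python3 -m crank '[[4,0,0,0,0,0,0],[2,0,0,0,0,0,0],[0,0,0,0,0,0,0],[0,0,0,0,0,0,0]]'
python3 - <<'E'
from h import *
t=cams.camera("top")[:,:,::-1];s=cams.camera("side")[:,:,::-1]
cv2.imwrite("pics/f.png",np.vstack([cv2.resize(t[120:270,160:460],(800,400)),np.hstack([cv2.resize(s[270:370,310:460],(300,200)),cv2.resize(s[100:200,190:340],(300,200)),np.zeros((200,200,3),np.uint8)])]))
E
```

```text
time: 19.65
position: [0.4364, -0.2944, 0.0867]
tool_rot: [0.743, 0.669, 0.001, -0.001]
ft_force: [0.3, -0.4, -0.0]
grip_width: 0.0693
grip_force: 0.0
time: 21.4
position: [0.4552, -0.1167, 0.2558]
tool_rot: [0.743, 0.669, 0.001, -0.001]
ft_force: [-0.5, -0.1, 1.3]
grip_width: 0.0868
grip_force: 0.0
```

View pics/f.png

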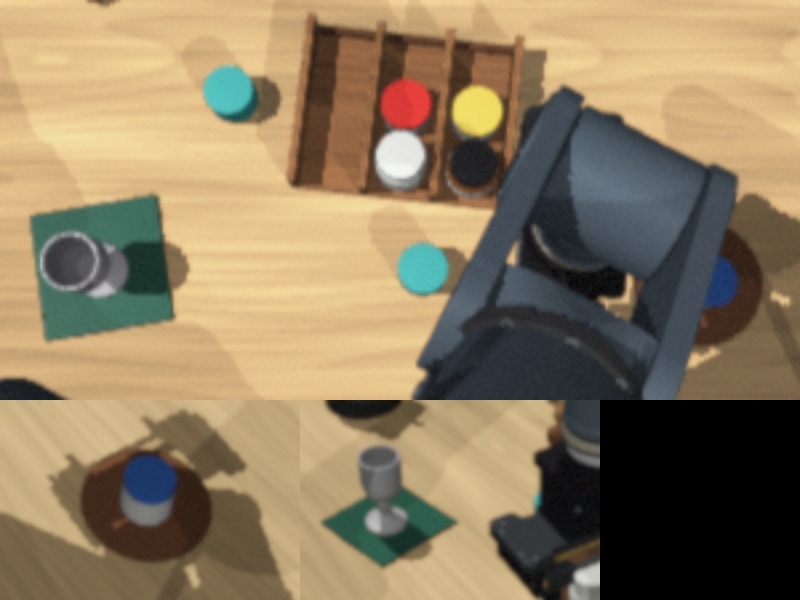

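The goblet stands mid-pad at (100,270). The blue tin stands upright in the middle of the cork mat, at (148,500) in the side crop against an ellipse centre of about (147,508). Nothing else has moved, so I'm handing in.

```bash
python3 -c "from rig import ticket;print(ticket.hand_in())"
```

```text
the job is handed in; nothing more can be done
None
```

The goblet is upright in the middle of the green pad and the blue-lidded tin is upright in the middle of the cork mat, moved in that order and set down gently; I handed the job in at about 21.5 s, and the verdict was not shown.

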